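# Shut the air test block's valve and snap the dust cap onto its outlet

### The arm

A 7-joint arm with a two-finger parallel gripper is mounted at the origin on the work surface. World frame = base frame: x ahead of the robot, y to its left, z up, the work surface at z = 0. Lengths are in m, angles in degrees, forces in N, time in s.
With the tool pointing down it reaches from about 0.425 to 0.875 m from the base axis. Payload 9.9 kg.
Tool frame: the origin (TCP) lies midway between the tips of the shut fingers; the grasp point (between the pads) lies 19 mm behind it (robot.grip_point_offset is the distance from the TCP to the grasp point, in m); z points along the fingers, y is the line along which they close (so a half turn about z gives the same grasp; the last joint's range is limited). The gripper opens to 85 mm and grips with 20 to 120 N. Pads are 22 mm wide; open, the fingers measure 114 mm over their backs; the gripper's body (76 mm by 85 mm) begins 54 mm behind the grasp point. The pads swing forward as they close: fully open they stand 13 mm farther back than shut.
Start: joints at [-70.462, 32.985, 1.427, 82.34, -0.859, 64.687, -3.237], TCP at [0.278, 0.615, 0.231] pointing down, gripper open.
Joint ranges: [-157.87, 157.87], [-19.46, 123.44], [-87.15, 90], [11.01, 140.99], [-62.26, 242.26], [9.8, 113.94], [-161.44, 161.44]. Speed limits (degrees/s): [127.2, 127.2, 172.46, 172.46, 180, 180, 180].

### API

Orientations are given as [roll, pitch, yaw] about the fixed x, y, z axes, in that order (R = Rz(yaw) Ry(pitch) Rx(roll)).
In Python, from workcell import robot gives the robot as it stands.
- The arm moves only by the shell command python3 -m jog 'ROWS' [FORCE]. ROWS is JSON, a list of rows, each a list of 7 numbers: the turn, a rotation vector about the world's x, y, z in degrees, then the shift along the world's x, y, z in m, then the finger opening in m, from 0 to 0.0854. In form: [[rx, ry, rz, tx, ty, tz, gripper], ...]. A call has 1 to 12 rows; each row shifts and turns the commanded pose from where the row before left it; what a row does not reach is not made up. A row lasts 1/8 s, in which the tool goes at most 62.5 mm and 10.7 degrees, less where a joint would pass 70% of its speed; a pose out of reach is approached as far as the arm can. A call is refused whole if a number of a shift passes 0.0625 or a number of a turn 10.7, either way. A call with a gripper value outside its range is refused whole. The fingers move at their own pace and stop on an object; FORCE is the grip in N (left out, the last holds). Time passes only in rows, so rows that do not move let the fingers close. It gives the time, the measured TCP pose, the force, the opening and the grip force at its end, in the units of the state.
- robot.state(): the state, without advancing time (a new reading comes with each control period).
- robot.camera(name): name is "scene" or "top" or "wrist"; returns a dict with "img" (480x640x3 uint8, blue, green, red), "depth" (480x640 float32, m along the optical axis (not along the pixel's ray), 0 where there is no reading), "K" (3x3 intrinsics, pixels), "view" (4x4, takes a point from world to camera coordinates); the wrist camera has in their place "T_tool_cam" (4x4, takes a point from camera to tool coordinates, whose origin is the TCP and whose axes are the flange's). Camera axes: x right, y down, z forward; pixel columns grow to the right and rows downward; lengths in m; the calibration is good to about 2 mm. The wrist camera is an equidistant fisheye: a pixel r from the principal point sees the ray r / f radians off the axis. A picture is of the moment at which its call begins: read the wrist's pose just before it.
- robot.finish_job(): hands the job in; it is judged then, once.
The state is a dict: "time_s": time; "joint_positions": joint angles; "qvel": joint speeds; "joint_efforts": joint torques, N m; "tool_pos": TCP position; "eef_rot": TCP orientation; "wrist_force": force on the tool from outside, world axes, zero at the start; "ft_torque": the same for the moment, N m; "width": finger opening in m; "grasp_force": force on a finger pad.
Only numpy, scipy, OpenCV 4.12 (cv2) and the standard library are available. Lean on these libraries where they do the work, as an engineer would, in place of code of your own. Each camera call takes 0.05 s, during which the arm holds its last target. There are 200 camera calls.

### The job

Leak testing is over: shut the valve on the air test block by turning its lever the quarter turn to the closed stop, so that it stands across the pipe. Then take the narrower of the two black caps, push it straight down onto the block's upright outlet stud until it clicks and sits flush on the flange, and keep pressing. Finish while still pressing the cap down firmly, with about 10 N and without letting up, and leave everything else on the bench where it is.

Things in the scene. Friction and masses are not known exactly. Their poses are not given: they have to be found in the camera images.
- air_block: Steel base plate, 250 by 80 mm, fixed to the bench, with a 27 mm steel pipe along its x axis (pipe axis 45 mm up), a brass valve with a flat lever on top, and at the +x end an upright brass outlet. Origin on the bench under the pipe, 10 mm on the +x side of the plate's middle; x along the pipe towards the outlet, z up. Place and yaw vary; it does not move.
- port_seat (a point): Centre of the top face of the outlet's flange (50 mm diameter, 68 mm above the bench), where the cap must sit; z up; at x = 75 mm in the block's frame. The stud rises 19 mm from it: 30 mm diameter, top 7 mm tapered to 22 mm. Four spring balls round it, 10 mm up, stand out 3.5 mm; the cap meets them 14 mm before home, needs about 10 N (8 to 13) to pass, then the force drops and it snaps down.
- valve_axis (a point): Point on the valve lever's vertical hinge axis at the lever's mid-height, 95 mm above the bench; at x = -30 mm in the block's frame, 105 mm from the outlet stud.
- valve_lever (a joint): Lever angle, rad: 0 = open stop, lever along the pipe, pointing to the block's -x (away from the outlet); 1.571 = closed stop, lever across the pipe, pointing to the block's +y. Grows clockwise seen from above. Needs about 0.15 N m (2 N at the grip) and stays where left. Starts more or less open. Below the grip there is only the pipe, top 58 mm above the bench.
- lever_grip (a point): Middle of the lever's grey plastic grip, 70 mm from the hinge axis, 95 mm above the bench. The grip runs from 40 to 105 mm from the axis, 18 mm wide and 14 mm high (88 to 102 mm above the bench).
- dust_cap: The narrower black cap (the one that fits): round skirt 48 mm diameter, 26 mm high, open below; on it a concentric grip barrel, 26 mm diameter, 26 mm high (52 mm in all; the skirt's top is a flat ledge 11 mm wide). Mouth 33 mm in a 5 mm high lip, 39.6 mm wide behind it, 20 mm deep. About 40 g. Origin: centre of its underside, z up. Stands mouth down on the bench.
- wide_cap: Wider black plastic cap, of no use here: 68 mm diameter, 26 mm high, with a barrel of 30 mm diameter and 12 mm high. Leave it.
- bearing_ring: Bystander: plain steel ring, 62 mm outside and 40 mm inside diameter, 18 mm high.
- pipe_fitting: Bystander: small stepped brass pipe fitting, 34 mm diameter, 36 mm high.
- shackle: Bystander: steel bow shackle lying flat, about 75 mm by 80 mm, 18 mm high.
- lock_nut: Bystander: round steel nut, 40 mm outside diameter, 18 mm high.
- spanner: Bystander: steel spanner, 200 mm long, lying flat behind the block.
- small_carton: Bystander: closed cardboard carton, 90 mm by 120 mm, 60 mm high.
There are look-alikes about, which are no part of the job. What is shaped like the dust_cap but purple or turquoise is not meant.

How it is judged (in metres and radians):
On the way, in this order (a step that is already met when the one before it is completed fails the run):
1. the valve lever is turned to its closed stop (value of joint valve_lever above 1.45 rad and distance between dust_cap and port_seat above 0.03 m), for 0.2 s.
2. the dust cap has snapped home on the stud, flush on the flange, and is pressed down on (z of dust_cap in the frame of port_seat between -0.003 and 0.0025 m and horizontal distance between dust_cap and port_seat below 0.004 m and angle between the z axis of dust_cap and the z axis of port_seat, either way round below 0.08 rad and contact force between dust_cap and air_block above 5 N and contact force between any of the fingers, the arm and dust_cap above 3 N and value of joint valve_lever above 1.45 rad), for 0.5 s.
At the end, for the whole second after the job is handed in: Valve lever within 0.12 rad of its closed stop; narrower cap home on the stud (underside within 2.5 mm of the flange, centred within 4 mm, square within 0.08 rad) and still pressed down by the robot with more than 5 N between cap and block through the last second (all of step 2); the arm keeps its last pose, push and grip.
It fails at once if one of the bystanders is moved by more than 30 mm (distance of any of wide_cap, bearing_ring, pipe_fitting, shackle, lock_nut, spanner, small_carton from where it was at the start of the episode above 0.03 m).
It also fails if it takes over 64 s, if anything falls off the work surface, if the arm or the gripper's body presses on something with over 40 N, if the wrist force passes 120 N, or if a joint passes its speed limit or range.

## Working session

There is one attempt and no reset: what is moved stays moved. The work goes in short steps, Python scripts to look and compute and a shell command to move; the robot and the scene stay as the last step left them, time stands still between calls to the robot, and variables do not carry over. Pictures are saved under pics/ and viewed, at most 10 in all, crops included, and the job is handed in when it is done.

```bash
mkdir -p pics; ls
python3 - <<'E'
from workcell import robot
import cv2,numpy as np
s=robot.state();print(s['tool_pos'],s['eef_rot'],s['time_s'],robot.grip_point_offset)
for n in ['top','scene']:
    c=robot.camera(n);cv2.imwrite(f'pics/{n}0.png',c['img']);np.savez(f'{n}0.npz',**c)
    print(n,c['K'],c['view'])
E
```

```text
pics
[0.27796402 0.61461909 0.23045291] [-1.79905949e+02  2.59416412e-03  1.55665528e+02] 0.0 0.0187
top [[560.16439653   0.         323.88767095]
 [  0.         560.16439653 246.03945715]
 [  0.           0.           1.        ]] [[ 0.01080554 -0.99990424  0.00864587 -0.02959828]
 [-0.98964282 -0.0119316  -0.14305499  0.57794309]
 [ 0.14314445 -0.00701054 -0.98967698  1.03145918]
 [ 0.          0.          0.          1.        ]]
scene [[536.60003477   0.         326.55832467]
 [  0.         536.60003477 230.71566708]
 [  0.           0.           1.        ]] [[ 0.59307044  0.80487688 -0.02099223 -0.3130568 ]
 [ 0.45686394 -0.35787827 -0.81436999 -0.19639202]
 [-0.66298024  0.47338817 -0.57996624  1.38380655]
 [ 0.          0.          0.          1.        ]]
```

View pics/top0.png

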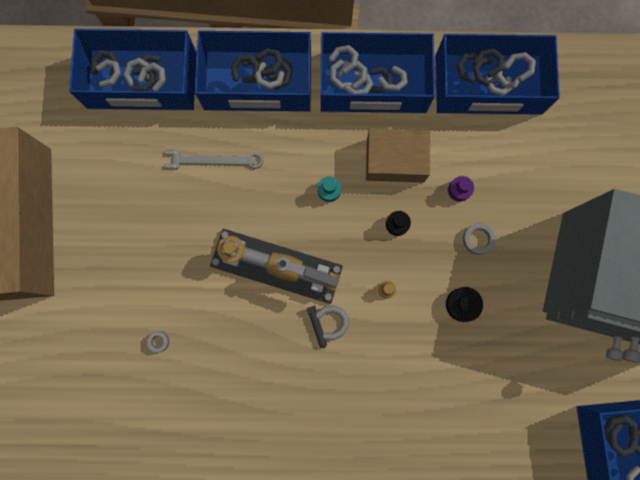

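View pics/scene0.png

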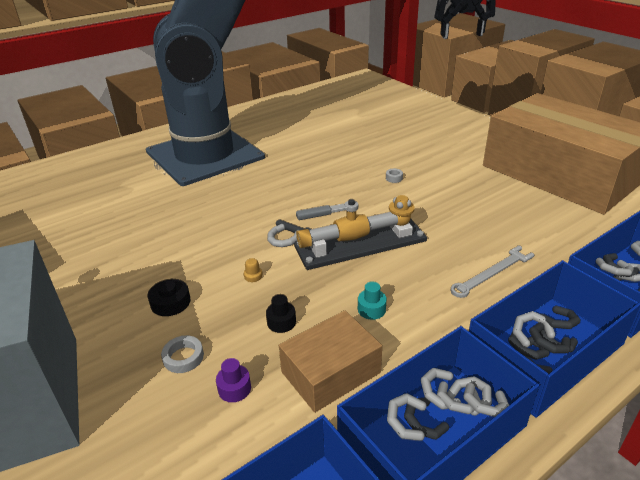

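The top view shows the block at (275,265). Its outlet is at (230,248), the hinge at (283,264), and the lever points right to (335,280), so it is open.

Things that could be taken for the dust cap:
- **Narrow black cap** at (398,223): this is the one I choose.
- **Wide black cap** at (464,304): wider and lower.
- **Purple cap** at (461,188): wrong colour.
- **Turquoise cap** at (329,189): wrong colour.

In the scene view the narrow black cap is at (281,315) and the wide one at (169,297).

```bash
cat > h.py <<'E'
import numpy as np,cv2
def ray(c,u,v,z):
    "pixel -> world point on plane z"
    R,t=c['view'][:3,:3],c['view'][:3,3]; o=-R.T@t
    d=R.T@np.linalg.inv(c['K'])@np.array([u,v,1.]); return o+d*(z-o[2])/d[2]
def cloud(c):
    v,u=np.mgrid[:480,:640]; K=c['K']; D=c['depth']
    P=np.stack([(u-K[0,2])/K[0,0]*D,(v-K[1,2])/K[1,1]*D,D],-1)
    W=(P-c['view'][:3,3])@c['view'][:3,:3]; W[D==0]=np.nan; return W
E
python3 - <<'E'
from h import *
T=np.load('top0.npz')
np.set_printoptions(precision=4,suppress=True)
for n in ['top','scene']:
    c=np.load(n+'0.npz');W=cloud(c);img=c['img'];hsv=cv2.cvtColor(img,cv2.COLOR_BGR2HSV)
    z=W[...,2]
    print(n,'bench z',np.nanmedian(z[380:400,200:300]) if n=='top' else '')
    # cap: black
    roi=np.zeros(z.shape,bool)
    if n=='top': roi[205:240,380:416]=1
    else: roi[285:335,260:300]=1
    bl=roi&(img.max(2)<60)
    for lo,hi in [(.018,.033),(.045,.058)]:
        m=bl&(z>lo)&(z<hi);p=W[m]
        print('cap',lo,m.sum(),p.mean(0) if m.sum() else'',np.ptp(p,axis=0) if m.sum() else '')
    # block high points
    roi=np.zeros(z.shape,bool)
    if n=='top': roi[225:305,205:345]=1
    else: roi[185:265,265:425]=1
    m=(roi&(z>.08)&(z<.115)).astype(np.uint8)
    k,l,st,ce=cv2.connectedComponentsWithStats(m)
    for i in range(1,k):
        if st[i,4]>20:
            p=W[l==i]; mc=p[:,:2].mean(0); w,V=np.linalg.eigh(np.cov(p[:,:2].T))
            print(st[i],ce[i],'med',np.median(p,0),'min',p.min(0),'max',p.max(0),'dir',V[:,1],w**.5)
c=T
# rays from image
b=c['img'];cv2.imwrite('pics/blk.png',cv2.resize(b[215:315,200:420],None,fx=3.6,fy=3.6,interpolation=cv2.INTER_CUBIC))
E
```

```text
top bench z -0.00046846294767922584
cap 0.018 286 [ 0.6261 -0.1655  0.0258] [0.0476 0.047  0.0147]
cap 0.045 148 [ 0.6287 -0.1677  0.0517] [0.0254 0.0249 0.0104]
[220 240  19  18 224] [228.8616 248.0714] med [0.566  0.1513 0.0849] min [0.55   0.1356 0.0802] max [0.5816 0.1683 0.0908] dir [-0.7639 -0.6454] [0.0079 0.008 ]
[276 257  63  31 661] [305.7821 272.4281] med [0.5221 0.009  0.1   ] min [ 0.4958 -0.0485  0.0895] max [0.5492 0.0636 0.1094] dir [0.3308 0.9437] [0.0055 0.0344]
scene bench z 
cap 0.018 390 [ 0.6389 -0.1731  0.0261] [0.0489 0.0471 0.0149]
cap 0.045 177 [ 0.6337 -0.1701  0.0518] [0.0259 0.0259 0.0107]
[393 195  18  11 143] [401.3986 200.1399] med [0.5724 0.147  0.0864] min [0.5517 0.1349 0.08  ] max [0.5846 0.1632 0.0913] dir [-0.8909 -0.4541] [0.007  0.0082]
[296 199  62  21 620] [327.6113 209.7161] med [0.5256 0.0047 0.0995] min [ 0.497  -0.0492  0.0805] max [0.5507 0.0647 0.1087] dir [0.3332 0.9429] [0.0051 0.0354]
```

View pics/blk.png

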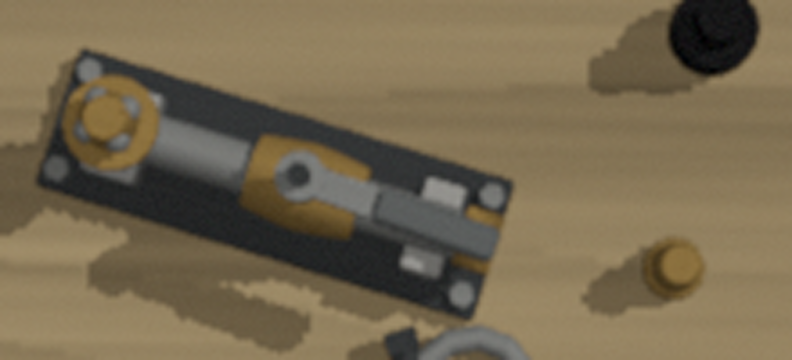

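The crop confirms the choice: a slim black cap with a tall barrel, and its skirt measures 47 mm. The lever runs from the hinge at crop (298,177) to its tip at (490,240), along the pipe. Next I go over the stud to measure it with the wrist camera.

```bash
python3 -m jog '[[0,0,0,0.029,-0.0466,0,0],[0,0,0,0.029,-0.0466,0,0],[0,0,0,0.029,-0.0466,0,0],[0,0,0,0.029,-0.0466,0,0],[0,0,0,0.029,-0.0466,0,0],[0,0,0,0.029,-0.0466,0,0],[0,0,0,0.029,-0.0466,0,0],[0,0,0,0.029,-0.0466,0,0],[0,0,0,0.029,-0.0466,0,0],[0,0,0,0.029,-0.0466,0,0],[0,0,0,0,0,0,0],[0,0,0,0,0,0,0]]' 40
python3 - <<'E'
from workcell import robot
import cv2,numpy as np
s=robot.state();c=robot.camera('wrist');cv2.imwrite('pics/w0.png',c['img']);np.savez('w0.npz',pos=s['tool_pos'],rot=s['eef_rot'],**c)
print(s['tool_pos'],s['eef_rot'],c['K'],c['T_tool_cam'])
E
```

```text
time_s: 1.6
tool_pos: [0.5677, 0.1494, 0.2309]
eef_rot: [-180.0, -0.1, 155.7]
wrist_force: [-0.4, 0.3, -0.5]
width: -0.0003
grasp_force: 0.0
[0.56772665 0.1494448  0.23086132] [-1.79990801e+02 -6.52772287e-02  1.55654243e+02] [[371.64829954   0.         318.71649047]
 [  0.         371.64829954 238.41397167]
 [  0.           0.           1.        ]] [[-3.67896637e-05 -9.57339375e-01 -2.88965948e-01  7.28789686e-02]
 [ 9.99999892e-01  9.87134100e-05 -4.54350746e-04  7.21633489e-04]
 [ 4.63492673e-04 -2.88965934e-01  9.57339268e-01 -1.42954634e-01]
 [ 0.00000000e+00  0.00000000e+00  0.00000000e+00  1.00000000e+00]]
```

View pics/w0.png

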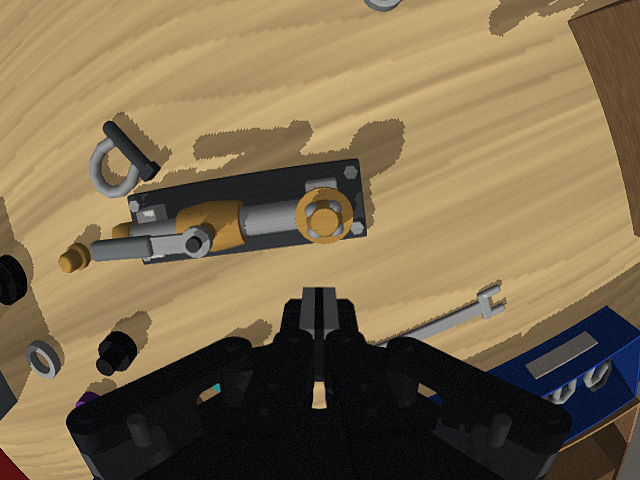

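The wrist view shows the flange at (325,215), with the stud top at about (325,222) and the hinge at (196,242). The lever grip is at (120,249), the black cap at (115,353) and the shackle at (120,165).

```bash
cat >> h.py <<'E'
from scipy.spatial.transform import Rotation as Ro
from scipy.optimize import least_squares
def wray(c,uv,z):
    "wrist fisheye pixels (N,2) -> world points on plane z"
    K=c['K'];d=(np.atleast_2d(uv)-[K[0,2],K[1,2]])/K[0,0]
    th=np.linalg.norm(d,axis=1,keepdims=True)
    r=np.hstack([d/np.maximum(th,1e-9)*np.sin(th),np.cos(th)])
    R=Ro.from_euler('xyz',c['rot'],degrees=True).as_matrix();T=c['T_tool_cam']
    o=R@T[:3,3]+c['pos'];w=r@T[:3,:3].T@R.T
    return o+w*((z-o[2])/w[:,2])[:,None]
def circ(p):
    f=lambda q:np.hypot(p[:,0]-q[0],p[:,1]-q[1])-q[2]
    s=least_squares(f,[*p[:,:2].mean(0),.02],loss='soft_l1',f_scale=.0007);return s.x,np.abs(s.fun).mean()
def comp(m,u,v):
    "largest contour of mask's component nearest (u,v)"
    k,l,st,ce=cv2.connectedComponentsWithStats(m.astype(np.uint8))
    i=min((i for i in range(1,k) if st[i,4]>60),key=lambda i:np.hypot(*(ce[i]-[u,v])))
    return max(cv2.findContours((l==i).astype(np.uint8),0,cv2.CHAIN_APPROX_NONE)[0],key=len)[:,0].astype(float)
E
python3 - <<'E'
from h import *
np.set_printoptions(precision=4,suppress=True)
c=dict(np.load('w0.npz'));hsv=cv2.cvtColor(c['img'],cv2.COLOR_BGR2HSV)
br=(hsv[...,0]>8)&(hsv[...,0]<25)&(hsv[...,1]>150)&(hsv[...,2]>90)
br[:,:294]=0;br[:,356:]=0;br[:180]=0;br[255:]=0
q=comp(br,325,215);print('flange',len(q),circ(wray(c,q,.068)))
print('stud top ray',wray(c,[325,222],.087))
# hinge, lever
for n,u,z in [('hinge',(196,243),.105),('griptip',(92,250),.1),('gripbase',(151,246),.1),('pipe',(240,219),.06)]: print(n,wray(c,u,z))
# plate edges by rays
for u in [(359,159),(366,236),(128,197),(143,263)]: print(wray(c,u,.01))
# cap
bl=c['img'].max(2)<45;bl[:,:90]=0;bl[:,145:]=0;bl[:325]=0;bl[380:]=0
print('cap barrel ray', wray(c,[105,366],.052))
# flange in top cam
t=np.load('top0.npz')
print('top flange',ray(t,200+111/3.6,215+123/3.6,.068),'stud',ray(t,200+106/3.6,215+118/3.6,.087))
E
```

```text
flange 162 (array([0.569 , 0.1542, 0.024 ]), np.float64(0.0002690167218359575))
stud top ray [[0.5699 0.1546 0.087 ]]
hinge [[0.539 0.057 0.105]]
griptip [[ 0.5032 -0.0427  0.1   ]]
gripbase [[0.5252 0.0161 0.1   ]]
pipe [[0.5428 0.0851 0.06  ]]
[[0.5437 0.2041 0.01  ]]
[[0.619  0.1801 0.01  ]]
[[ 0.4729 -0.0349  0.01  ]]
[[ 0.5458 -0.0585  0.01  ]]
cap barrel ray [[ 0.6304 -0.1642  0.052 ]]
top flange [0.5665 0.1506 0.068 ] stud [0.5664 0.1502 0.087 ]
```

```bash
python3 -m jog '[[0,0,0,-0.0057,-0.0431,0,0],[0,0,0,-0.0057,-0.0431,0,0],[0,0,0,-0.0057,-0.0431,0,0],[0,0,0,-0.0057,-0.0431,0,0],[0,0,0,0,0,-0.038,0],[0,0,0,0,0,-0.038,0],[0,0,0,0,0,-0.038,0],[0,0,0,0,0,-0.038,0],[0,0,0,0,0,0,0]]'
python3 - <<'E'
import numpy as np
a=np.radians;u=lambda d:np.array([np.cos(a(d)),np.sin(a(d))])
h=np.array([.5383,.0538]);p0=np.array([.545,-.023])
for d in [250,241,232,223,214,205,196,187,178,171,165]:
    p=h+.07*u(d)-.025*u(d-90);print(d,p.round(4),(p-p0).round(4));p0=p
E
```

```text
time_s: 2.78
tool_pos: [0.5435, -0.0216, 0.0773]
eef_rot: [-179.9, -0.3, 155.8]
wrist_force: [0.4, -0.7, 0.2]
width: -0.0002
grasp_force: 0.0
250 [ 0.5379 -0.0205] [-0.0071  0.0025]
241 [ 0.5262 -0.0195] [-0.0116  0.001 ]
232 [ 0.5149 -0.0168] [-0.0113  0.0028]
223 [ 0.5042 -0.0122] [-0.0107  0.0045]
214 [ 0.4942 -0.0061] [-0.0099  0.0062]
205 [0.4854 0.0016] [-0.0088  0.0076]
196 [0.4779 0.0105] [-0.0075  0.0089]
187 [0.4719 0.0205] [-0.006  0.01 ]
178 [0.4675 0.0313] [-0.0044  0.0108]
171 [0.4653 0.0401] [-0.0022  0.0088]
165 [0.4642 0.0478] [-0.001   0.0077]
```

```bash
python3 -m jog '[[0,0,0,-0.006,0.001,0,0],[0,0,0,-0.0116,0.001,0,0],[0,0,0,-0.0113,0.0028,0,0],[0,0,0,-0.0107,0.0045,0,0],[0,0,0,-0.0099,0.0062,0,0],[0,0,0,-0.0088,0.0076,0,0],[0,0,0,-0.0075,0.0089,0,0],[0,0,0,-0.006,0.01,0,0],[0,0,0,-0.0044,0.0108,0,0],[0,0,0,-0.002,0.006,0,0],[0,0,0,0,0,0,0]]'
python3 -c "
from workcell import robot
import cv2;cv2.imwrite('pics/t1.png',robot.camera('top')['img'][200:350,180:420].repeat(3,0).repeat(3,1))"
```

```text
time_s: 4.15
tool_pos: [0.4665, 0.0363, 0.0791]
eef_rot: [-180.0, -0.1, 155.7]
wrist_force: [-0.8, -0.1, 0.3]
width: 0.0
grasp_force: 0.0
```

View pics/t1.png

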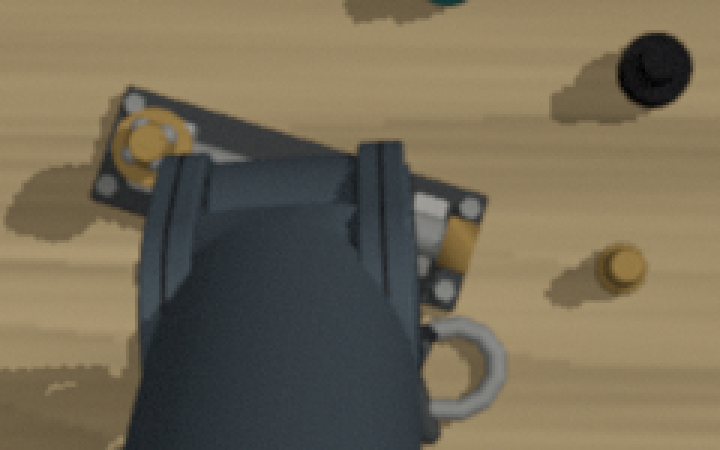

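The arm hides the lever here, but it has left the open position: the pipe's brass end at (460,245) is now clear. I keep pushing until the stop is felt.

```bash
python3 -m jog '[[0,0,0,0,0.004,0,0],[0,0,0,0,0.004,0,0],[0,0,0,0,0.002,0,0],[0,0,0,0,0,0,0]]' | grep -E 'pos|wrist'
python3 -m jog '[[0,0,0,0.0005,0.002,0,0],[0,0,0,0.0005,0.002,0,0],[0,0,0,0,0,0,0]]'| grep -E 'pos|wrist'
python3 -m jog '[[0,0,0,0.0005,0.002,0,0],[0,0,0,0.0005,0.002,0,0],[0,0,0,0,0,0,0]]'| grep -E 'pos|wrist'
```

```text
tool_pos: [0.4672, 0.0457, 0.0793]
wrist_force: [-0.3, -1.2, -0.8]
tool_pos: [0.468, 0.0497, 0.0792]
wrist_force: [-1.4, -1.1, -0.6]
tool_pos: [0.468, 0.0505, 0.0792]
wrist_force: [-4.3, -14.0, 2.7]
```

The stop is reached: 14.6 N with no further motion. I back off, rise and go over the cap.

```bash
python3 -m jog '[[0,0,0,0,-0.012,0,0],[0,0,0,0,-0.02,0.02,0],[0,0,0,0,0,0.043,0],[0,0,0,0,0,0.043,0],[0,0,0,0,0,0.044,0],[0,0,0,0.041,-0.046,0,0],[0,0,0,0.041,-0.046,0,0],[0,0,0,0.041,-0.046,0,0],[0,0,0,0.041,-0.046,0,0],[0,0,0,0,0,0,0],[0,0,0,0,0,0,0]]'
python3 - <<'E'
from workcell import robot
import cv2,numpy as np
s=robot.state();c=robot.camera('wrist');cv2.imwrite('pics/w1.png',c['img']);np.savez('w1.npz',pos=s['tool_pos'],rot=s['eef_rot'],**c)
E
```

```text
time_s: 6.82
tool_pos: [0.6332, -0.1623, 0.2288]
eef_rot: [180.0, -0.0, 155.7]
wrist_force: [0.2, 1.0, -0.2]
width: -0.0002
grasp_force: 0.0
```

View pics/w1.png

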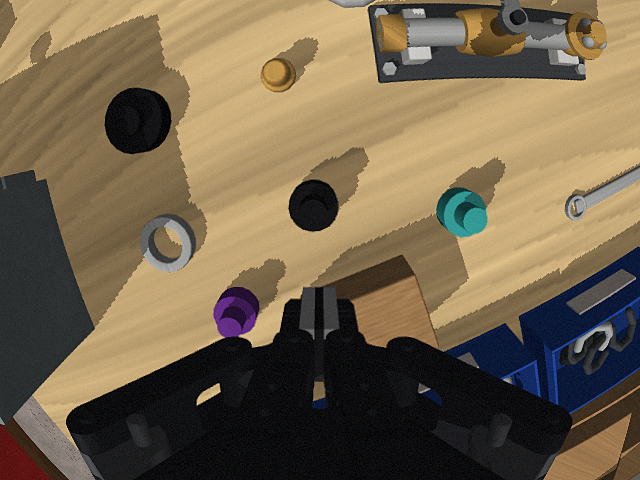

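The lever now stands across the pipe, at (515,15). The black cap is at (314,205), purple at (236,312), turquoise at (463,213) and the carton at (385,310).

```bash
cat >> h.py <<'E'
def wz(c):
    "height map from wrist depth"
    K=c['K'];v,u=np.mgrid[:480,:640];d=np.stack([u-K[0,2],v-K[1,2]],-1)/K[0,0]
    th=np.linalg.norm(d,axis=-1,keepdims=True);r=np.concatenate([d/np.maximum(th,1e-9)*np.tan(th),np.ones_like(th)],-1)*c['depth'][...,None]
    R=Ro.from_euler('xyz',c['rot'],degrees=True).as_matrix();T=c['T_tool_cam']
    return (r@T[:3,:3].T+T[:3,3])@R.T+c['pos']
E
python3 - <<'E'
from h import *
np.set_printoptions(precision=4,suppress=True)
for f,(u,v),L in [('w0',(325,218),[(.060,.074,.068),(.082,.092,.087)]),('w1',(314,205),[(.02,.033,.026),(.045,.06,.052)])]:
    c=dict(np.load(f+'.npz'));W=wz(c);roi=np.zeros((480,640),bool);roi[v-36:v+36,u-36:u+36]=1
    for lo,hi,z in L:
        m=roi&(W[...,2]>lo)&(W[...,2]<hi);q=comp(m,u,v);p=wray(c,q,z)
        print(f,z,m.sum(),'meanz',W[m][:,2].mean(),'fit',circ(p),'cen',W[m][:,:2].mean(0))
# lever dir
c=dict(np.load('w1.npz'));h,t,s=wray(c,[515,17],.105)[0],wray(c,[507,3],.1)[0],wray(c,[583,33],.07)[0]
print(h,t,s,np.degrees(np.arctan2(*(t-h)[1::-1])),np.degrees(np.arctan2(*(s-h)[1::-1])))
E
```

```text
w0 0.068 1376 meanz 0.06832063399546086 fit (array([0.5687, 0.1542, 0.0245]), np.float64(0.0002741191904641358)) cen [0.5656 0.1555]
w0 0.087 1111 meanz 0.08603401743318052 fit (array([0.5682, 0.1544, 0.0147]), np.float64(0.0013288093211324078)) cen [0.5682 0.1544]
w1 0.026 1188 meanz 0.02638461762412759 fit (array([ 0.6313, -0.1664,  0.0234]), np.float64(0.0003231450745209806)) cen [ 0.6283 -0.1649]
w1 0.052 679 meanz 0.05227398299187011 fit (array([ 0.6312, -0.1663,  0.0127]), np.float64(0.00033288946146003187)) cen [ 0.6311 -0.1662]
[0.5388 0.0497 0.105 ] [0.5254 0.0515 0.1   ] [0.5666 0.1482 0.07  ] 172.34570101660063 74.26688369091545
```

```bash
python3 -m jog '[[0,0,0,-0.0019,-0.0041,0,0.06],[0,0,0,0,0,-0.03,0.06],[0,0,0,0,0,-0.03,0.06],[0,0,0,0,0,-0.04,0.06],[0,0,0,0,0,-0.04,0.06],[0,0,0,0,0,-0.035,0.06],[0,0,0,0,0,-0.02,0.06],[0,0,0,0,0,0,0.06],[0,0,0,0,0,0,0.06]]'
```

```text
time_s: 8.0
tool_pos: [0.6319, -0.1666, 0.0356]
eef_rot: [180.0, 0.1, 155.7]
wrist_force: [0.9, -0.0, 0.2]
width: 0.0603
grasp_force: 0.0
```

```bash
python3 -m jog '[[0,0,0,-0.0005,0,-0.006,0.06],[0,0,0,0,0,0,0.0],[0,0,0,0,0,0,0.0],[0,0,0,0,0,0,0],[0,0,0,0,0,0,0],[0,0,0,0,0,0,0],[0,0,0,0,0,0,0]]' 60
python3 -m jog '[[0,0,0,0,0,0.02,0],[0,0,0,0,0,0.04,0],[0,0,0,0,0,0.06,0],[0,0,0,0,0,0.06,0],[0,0,0,0,0,0,0]]'
```

```text
time_s: 8.88
tool_pos: [0.6311, -0.1668, 0.0288]
eef_rot: [180.0, 0.0, 155.7]
wrist_force: [-1.7, 0.4, 5.6]
width: 0.0241
grasp_force: 59.0
time_s: 9.5
tool_pos: [0.6332, -0.1677, 0.2135]
eef_rot: [179.9, 0.5, 155.6]
wrist_force: [-0.3, 0.1, -1.5]
width: 0.0245
grasp_force: 58.8
```

```bash
python3 -m jog '[[0,0,0,-0.008,0.02,0,0],[0,0,0,-0.008,0.04,0,0],[0,0,0,-0.008,0.045,0,0],[0,0,0,-0.008,0.045,0,0],[0,0,0,-0.008,0.045,0,0],[0,0,0,-0.008,0.045,0,0],[0,0,0,-0.008,0.042,0,0],[0,0,0,-0.0065,0.03,0,0],[0,0,0,0,0.01,0,0],[0,0,0,0,0,-0.03,0],[0,0,0,0,0,-0.03,0],[0,0,0,0,0,0,0]]'
python3 - <<'E'
from workcell import robot
import cv2,numpy as np
s=robot.state();print(s['tool_pos'],s['eef_rot'])
for n in ['wrist','scene','top']:
    c=robot.camera(n);np.savez(n+'2.npz',pos=s['tool_pos'],rot=s['eef_rot'],**c)
    if n=='wrist': a=c['img'][100:400,160:480]
    if n=='scene': b=cv2.resize(c['img'][130:260,330:470],(323,300),interpolation=2)
cv2.imwrite('pics/h2.png',np.hstack([a,b]))
E
```

```text
time_s: 11.0
tool_pos: [0.5663, 0.1542, 0.1457]
eef_rot: [-179.8, -0.2, 155.6]
wrist_force: [0.2, 0.4, 0.3]
width: 0.0242
grasp_force: 58.9
[0.56629113 0.15418685 0.14572152] [-179.75173407   -0.2295342   155.62516578]
```

View pics/h2.png

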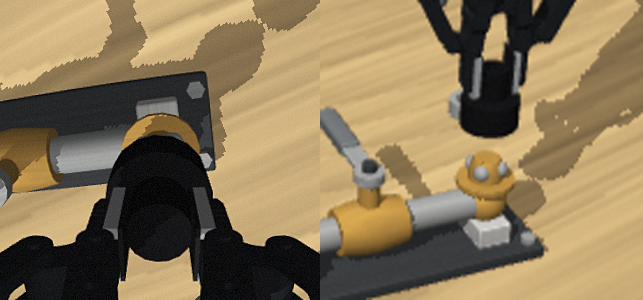

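The held cap hangs above the stud. In the wrist crop the skirt is at (158,165) and the flange behind it at (160,130). In the scene crop the cap is at (490,112) and the stud at (487,170). I measure both with the same cameras.

Run:
```python
from h import *
np.set_printoptions(precision=4,suppress=True)
def cfix(p,r):
    s=least_squares(lambda q:np.hypot(p[:,0]-q[0],p[:,1]-q[1])-r,p[:,:2].mean(0)+[0,0],loss='soft_l1',f_scale=.001);return s.x,np.abs(s.fun).mean(),len(p)
for n in ['wrist','scene','top']:
    c=dict(np.load(n+'2.npz'));W=wz(c) if n=='wrist' else cloud(c)
    near=np.hypot(W[...,0]-.568,W[...,1]-.154)<.036
    dark=c['img'].max(2)<60
    z=W[...,2]
    p=W[near&dark&(z>.120)&(z<.140)];print(n,'skirt',cfix(p,.024) if len(p)>20 else len(p))
    p=W[near&dark&(z>.1)&(z<.16)];print('   z hist',np.histogram(p[:,2],12,(.1,.16))[0])
    # flange top & rim
    m=near&~dark&(z>.064)&(z<.072);print('   flange top',m.sum(),end=' ')
    p=W[near&~dark&(z>.0695)&(z<.079)];print('stud',cfix(p,.015) if len(p)>20 else len(p))
    if n=='scene':
        q=W[m];print('  flange rim', q.max(0),q.min(0))
        p0=W[near&~dark&(z>.06)&(z<.067)];print('  rimfit',cfix(p0,.025))
```

```text
wrist skirt (array([0.5671, 0.1544]), np.float64(0.00020128661815806454), 1098)
   z hist [   0    0    0   56  239  259  296  304 2803  288  412  530]
   flange top 1360 stud (array([0.5688, 0.1565]), np.float64(0.002583913310756113), 158)
scene skirt (array([0.5658, 0.1533]), np.float64(0.0009378511462034357), 221)
   z hist [  0   0   0   4  50  53  59  59  82 109  34  48]
   flange top 197 stud (array([0.5683, 0.152 ]), np.float64(0.0031724775085294732), 97)
  flange rim [0.5929 0.175  0.072 ] [0.5423 0.126  0.0642]
  rimfit (array([0.5668, 0.1526]), np.float64(0.0014610633512206444), 45)
top skirt 15
   z hist [ 0  0  0  1  0  2  8  5 40 40  2  2]
   flange top 74 stud 8
```

```bash
python3 -m jog '[[0,0,0,0.0016,-0.0004,0,0],[0,0,0,0,0,-0.01,0],[0,0,0,0,0,-0.01,0],[0,0,0,0,0,0,0],[0,0,0,0,0,0,0]]' 80
python3 -m jog '[[0,0,0,0,0,-0.004,0],[0,0,0,0,0,-0.004,0],[0,0,0,0,0,-0.003,0],[0,0,0,0,0,0,0]]'
```

```text
time_s: 11.78
tool_pos: [0.5699, 0.1549, 0.1282]
eef_rot: [-180.0, -0.0, 155.7]
wrist_force: [0.8, 0.8, -1.3]
width: 0.0237
grasp_force: 78.5
time_s: 12.28
tool_pos: [0.5697, 0.1549, 0.117]
eef_rot: [-180.0, -0.0, 155.7]
wrist_force: [0.3, 0.7, -0.9]
width: 0.0234
grasp_force: 78.5
```

```bash
python3 -m jog '[[0,0,0,-0.001,-0.0006,0,0],[0,0,0,0,0,-0.002,0],[0,0,0,0,0,-0.002,0],[0,0,0,0,0,0,0]]' | grep -E 'pos|wrist'
python3 -m jog '[[0,0,0,0,0,-0.002,0],[0,0,0,0,0,0,0]]'| grep -E 'pos|wrist'
python3 -m jog '[[0,0,0,0,0,-0.002,0],[0,0,0,0,0,0,0]]'| grep -E 'pos|wrist'
```

```text
tool_pos: [0.5688, 0.1543, 0.1131]
wrist_force: [-0.4, 0.1, 0.3]
tool_pos: [0.5687, 0.1542, 0.1111]
wrist_force: [-0.3, 0.0, -0.4]
tool_pos: [0.5688, 0.154, 0.1095]
wrist_force: [-1.8, -1.9, 3.7]
```

```bash
for i in 1 2; do :; done
python3 -m jog '[[0,0,0,0,0,-0.0015,0],[0,0,0,0,0,0,0]]'| grep -E 'pos|wrist'
python3 -m jog '[[0,0,0,0,0,-0.0015,0],[0,0,0,0,0,0,0]]'| grep -E 'pos|wrist'
python3 -m jog '[[0,0,0,0,0,-0.0015,0],[0,0,0,0,0,0,0]]'| grep -E 'pos|wrist'
python3 -m jog '[[0,0,0,0,0,-0.0015,0],[0,0,0,0,0,0,0]]'| grep -E 'pos|wrist|width'
```

```text
tool_pos: [0.569, 0.154, 0.1083]
wrist_force: [-2.0, -1.0, 6.9]
tool_pos: [0.5689, 0.154, 0.1067]
wrist_force: [-1.1, -1.6, 5.6]
tool_pos: [0.5688, 0.1541, 0.1049]
wrist_force: [-1.5, -1.9, 4.5]
tool_pos: [0.5687, 0.154, 0.1031]
wrist_force: [-1.0, -1.8, 0.8]
width: 0.0234
```

```bash
python3 -m jog '[[0,0,0,-0.0003,-0.0004,-0.002,0],[0,0,0,0,0,-0.002,0],[0,0,0,0,0,0,0]]'| grep -E 'pos|wrist'
python3 -m jog '[[0,0,0,0,0,-0.0015,0],[0,0,0,0,0,0,0]]'| grep -E 'pos|wrist'
python3 -m jog '[[0,0,0,0,0,-0.001,0],[0,0,0,0,0,0,0]]'| grep -E 'pos|wrist|width'
```

```text
tool_pos: [0.5684, 0.154, 0.0987]
wrist_force: [0.9, 0.1, -6.0]
tool_pos: [0.5687, 0.1541, 0.0978]
wrist_force: [0.3, -0.3, -0.9]
tool_pos: [0.5688, 0.154, 0.0969]
wrist_force: [0.0, -0.9, -0.7]
width: 0.0236
```

```bash
python3 -m jog '[[0,0,0,0,0,-0.0008,0],[0,0,0,0,0,0,0]]'| grep -E 'pos|wrist'
python3 -m jog '[[0,0,0,0,0,-0.0005,0],[0,0,0,0,0,0,0]]'| grep -E 'pos|wrist'
python3 -m jog '[[0,0,0,0,0,-0.0005,0],[0,0,0,0,0,0,0]]'| grep -E 'pos|wrist|width'
```

```text
tool_pos: [0.5688, 0.154, 0.0968]
wrist_force: [-2.2, -0.3, 8.3]
tool_pos: [0.5688, 0.154, 0.0968]
wrist_force: [-3.9, -0.8, 13.3]
tool_pos: [0.5688, 0.154, 0.0968]
wrist_force: [-6.0, -1.6, 18.4]
width: 0.0237
```

```bash
python3 -m jog '[[0,0,0,-0.0002,0,0.0005,0],[0,0,0,0,0,0,0],[0,0,0,0,0,0,0],[0,0,0,0,0,0,0],[0,0,0,0,0,0,0],[0,0,0,0,0,0,0]]'| grep -E 'time|pos|wrist'
python3 -m jog '[[0,0,0,0,0,0,0],[0,0,0,0,0,0,0],[0,0,0,0,0,0,0],[0,0,0,0,0,0,0]]'| grep -E 'time|pos|wrist'
python3 - <<'E'
from workcell import robot
import cv2
c=robot.camera('scene');cv2.imwrite('pics/s3.png',cv2.resize(c['img'][130:270,270:450],None,fx=4,fy=4,interpolation=2))
s=robot.state();print(s['wrist_force'],s['eef_rot'])
E
```

```text
time_s: 16.65
tool_pos: [0.5688, 0.154, 0.0968]
wrist_force: [-3.7, -1.0, 12.9]
time_s: 17.15
tool_pos: [0.5688, 0.154, 0.0968]
wrist_force: [-3.2, -1.3, 12.9]
[-3.5618794  -0.70855267 13.34132049] [1.79937027e+02 5.43640663e-02 1.55650324e+02]
```

View pics/s3.png

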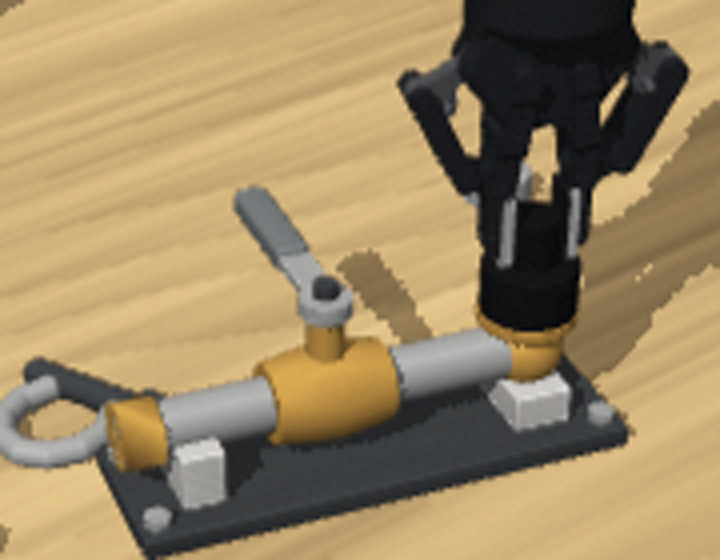

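The cap sits flush on the flange at (528,300) under the shut gripper, and the lever at (270,230) stands across the pipe. The press is steady at about 13 N, so I hand in the job.

```bash
python3 -c "
from workcell import robot
print(robot.finish_job())"
```

```text
the job is handed in; nothing more can be done
None
```

I handed the job in at about 17 s: the valve lever is at its closed stop, and the narrow black cap is snapped home and flush on the flange, still pressed down with a steady 13 N or so. No contact with the other items was seen or felt, though I didn't re-measure where they stand, and the hand-in returned no verdict.

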